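# Stack painted porcelain coasters with cork between and clamp them in the carrier

### The arm

A 6-joint arm with a two-finger parallel gripper is mounted at the origin on the work surface. World frame = base frame: x ahead of the robot, y to its left, z up, the work surface at z = 0. Lengths are in m, angles in rad, forces in N, time in s.
With the tool pointing down it reaches from about 0.25 to 0.8 m from the base axis. Payload 3.9 kg.
Tool frame: the origin (TCP) lies between the finger pads, 19 mm behind the fingertips; this is the grasp point; z points along the fingers, y is the line along which they close (so a half turn about z gives the same grasp; the last joint's range is limited). The gripper opens to 85 mm and grips with 20 to 120 N. Pads are 22 mm wide; open, the fingers measure 114 mm over their backs; the gripper's body (76 mm by 85 mm) begins 54 mm behind the grasp point. The pads swing forward as they close: fully open they stand 13 mm farther back than shut.
Start: joints at [-1.261, 0.26, -0.138, 1.173, 0, 1.571], TCP at [0.16, -0.5, 0.25] pointing down, gripper open.
Joint ranges: [-2.78, 2.78], [-0.83, 1.72], [-1.28, 1.37], [-1.9, 2.12], [-1.57, 1.48], [-3.14, 3.14]. Speed limits (rad/s): [2.57, 2.57, 3.14, 3.14, 3.14, 3.14].

### API

Orientations are given as a 3x3 rotation matrix whose columns are the frame's x, y, z axes.
In Python, from workcell import robot gives the robot as it stands. Calls block until the motion is done:
- robot.move_ptp(position, orientation): joint-space move of the TCP to a pose.
- robot.servo_line(position, rot=None, v=0.15): straight line of the TCP; rot=None keeps the orientation; v is the mean speed in m/s.
- robot.set_joints(angles): joint-space move.
- robot.gripper_to(opening, grip_force=None): opening from 0.0 (shut) to 1.0 (fully open); grip_force is the grip in N (None keeps the last); returns when the fingers have stopped.
- robot.dwell(seconds).
- robot.ik(position, orientation): joint angles nearest the present ones, or None.
- robot.get_obs(): the state.
- robot.grab_frame(name): name is "side" or "top"; returns the picture (480x640x3 uint8, blue, green, red); there is no depth.
- robot.camera_model(name): a dict with "fx", "fy", "cx", "cy" (pixels), "world_to_cam" (4x4, takes a point from world to camera coordinates). Camera axes: x right, y up, looking along -z (the intrinsics and any distortion apply to the point x, -y, -z); pixel columns grow to the right and rows downward; lengths in m; the calibration is good to about 2 mm. A picture is of the moment at which its call begins. camera_model takes no time and is no camera call.
A pose or a line that the arm cannot do raises robot.IKError and nothing moves.
- robot.hand_in(): hands the job in; it is judged then, once.
The state is a dict: "clock": time; "joints": joint angles; "dq": joint speeds; "tau": joint torques, N m; "tool_pos": TCP position; "ee_rot": TCP orientation; "contact_force": force on the tool from outside, world axes, zero at the start; "ft_torque": the same for the moment, N m; "width": opening from 0.0 (shut) to 1.0 (fully open); "gripper_force": force on a finger pad.
Only numpy, scipy, OpenCV 4.12 (cv2) and the standard library are available. Lean on these libraries where they do the work, as an engineer would, in place of code of your own. Each camera call takes 0.05 s, during which the arm holds its last target. There are 200 camera calls.

### The job

Ready the painted coasters for carrying: loosen the clamp knob on the carrier's sliding stop (before you slide it) and push the stop right back to the end of its track. Then build one level, centred stack on the carrier's round cork plate from every coaster on the ware board, painted sides up, with one cork disc between each two coasters and the wooden cover directly on the top coaster. Finally bring the stop up until it touches the stack without shoving it off centre, tighten the knob firmly, and leave the jar, brush rest and water bowl where they are.

Things in the scene. Friction and masses are not known exactly. Their poses are not given: they have to be found in the camera images.
- carrier: Fixed beech carrier board 290 x 120 x 18 mm. Origin on the table under the centre of the round plate; x runs along the board from the stop to the two rear posts (board from x -215 to +75 mm, y +/-60), z up. Posts: 16 mm thick, tops at 84 mm, at x 37, y +/-26 mm; a 66 mm disc centred on the plate clears them by 4 mm. Nothing stands beside the plate in y: room for the fingers there.
- plate_top (a point): Centre of the top face of the round cork-faced plate (80 mm across), 24 mm above the table; same axes as the carrier. The first coaster lies on it.
- stop (a joint): Slide of the stop, m: 0 = right back at the end of its track, 0.105 = farthest in (carrier +x). Aluminium block with an upright felt-faced plate 70 mm wide, 10 thick, 26 to 86 mm above the table. Face at carrier x = joint - 0.105: it touches a 66 mm disc centred on the plate at 0.072. Starts clamped, standing over the plate. Free it slides with 1 to 2 N; clamped it holds 15 N or more.
- stop_face (a point): Middle of the felt face of the stop, 55 mm above the table; same axes as the carrier (+x looks at the stack).
- knob (a joint): Angle in rad of the clamp knob on the stop: 0 = slack, grows clockwise seen from above to its limit at 1.45. Under 0.5 the stop is free, from 0.9 it is firmly clamped; it starts tight, at 1.0 to 1.2. It takes about 0.15 to 0.3 N m to turn and stays where it is left.
- knob_grip (a point): Grip point on the axis of the black clamp knob, 76 mm above the table, 55 mm behind the stop face (45 behind the plate's back); travels with the stop. Its x axis lies along the knob's bar (50 mm long, 14 thick, 54 to 79 mm above the table, on a 40 mm disc), z up: close the fingers across the bar, TCP at this point. The stop can be pushed and pulled by the gripped bar.
- ware_board: Fixed plank 400 x 130 x 18 mm on which the coasters lie in a row; origin on the table under its centre, x along its length, y across, z up.
- cork1: Cork disc, 60 mm across, 7 mm thick, about 15 g, lying flat on the table. Origin: centre of its underside, z up.
- cork2: Second cork disc, the same as cork1. Only as many corks are needed as there are gaps between coasters; a spare one stays behind.
- cork3: Third cork disc, the same.
- cover: Dark wooden cover: disc 62 mm across, 10 mm thick, with an upright round knob on its middle (24 mm across, from 10 to 36 mm above the underside), about 50 g. Origin: centre of its underside, z up through the knob.
- pigment_jar: Bystander: glass jar with blue cap, 56 mm across, 62 mm high. Origin: centre of its underside.
- brush_rest: Bystander: white porcelain brush rest with two brushes fixed across it, 155 x 30 mm, 26 mm high. Origin: its underside, about the middle.
- water_bowl: Bystander: blue bowl, 80 mm across, 35 mm high. Origin: centre of its underside.
- coaster1: Round white porcelain coaster, 66 mm across, 10 mm thick, flat, about 80 g, painted on top with a blue rim and a blue inner ring; on the ware board at the start, or absent. Origin: centre of its underside, z up through the painted side.
- coaster2: Round white porcelain coaster, 66 mm across, 10 mm thick, flat, about 80 g, painted on top with a blue rim and five blue dots; on the ware board at the start, or absent. Origin: centre of its underside, z up through the painted side.
- coaster3: Round white porcelain coaster, 66 mm across, 10 mm thick, flat, about 80 g, painted on top with a blue rim and a blue six-pointed star of bars; on the ware board at the start, or absent. Origin: centre of its underside, z up through the painted side.
- coaster4: Round white porcelain coaster, 66 mm across, 10 mm thick, flat, about 80 g, painted on top with a blue rim and a blue central spot; on the ware board at the start, or absent. Origin: centre of its underside, z up through the painted side.
Not all that is in view belongs to the job. Of the things that look like the cover, take the one that is farthest to the robot's left at the start.

How it is judged:
By the outcome, as a careful person would: the job done as asked, in the order asked, and still so for the second after the job is handed in, with the robot touching nothing.
Of coaster1, coaster2, coaster3, coaster4 only 3 to 4 are there at a start; the rules pass over those that are not, and their reading is None.
At some moment in a run one of coaster1, coaster2, coaster3, coaster4, cork1, cork2, cork3, cover may be knocked a few centimetres aside while the robot is not near it.
Once in a run the grip may slacken for a moment while it holds something.
It also fails if it takes over 210 s, if anything falls off the work surface, if the arm or the gripper's body presses on something with over 40 N, if the wrist force passes 120 N, or if a joint passes its speed limit or range.

## Working session

There is one attempt and no reset: what is moved stays moved. The work goes in short steps, each a Python script; the robot and the scene stay as the last script left them, time stands still between calls to the robot, and variables do not carry over. Pictures are saved under pics/ and viewed, at most 14 in all, crops included, and the job is handed in when it is done.

```bash
ls; mkdir -p pics
python3 - <<'E'
from workcell import robot
import cv2,numpy as np
np.set_printoptions(precision=4,suppress=True)
for n in("top","side"):
    cv2.imwrite(f"pics/{n}0.png",robot.grab_frame(n)); print(n,robot.camera_model(n))
print(robot.get_obs())
E
```

```text
pics
top {'fx': 508.5197229070356, 'fy': 508.5197229070356, 'cx': 322.76535337211885, 'cy': 240.86511507769407, 'world_to_cam': array([[ 0.0125, -0.9999, -0.0059, -0.0699],
       [ 0.9944,  0.0118,  0.1052, -0.5343],
       [-0.1051, -0.0072,  0.9944, -1.2128],
       [ 0.    ,  0.    ,  0.    ,  1.    ]])}
side {'fx': 597.6330454939755, 'fy': 597.6330454939755, 'cx': 319.28709153490774, 'cy': 237.55348311780295, 'world_to_cam': array([[-0.9882, -0.1532,  0.0009,  0.5409],
       [ 0.1007, -0.6451,  0.7574, -0.1637],
       [-0.1154,  0.7486,  0.6529, -1.3795],
       [ 0.    ,  0.    ,  0.    ,  1.    ]])}
{'clock': 0.1, 'joints': array([-1.261 ,  0.2606, -0.1392,  1.1727, -0.    ,  1.5708]), 'dq': array([ 0.0005, -0.0024,  0.0036, -0.0009, -0.0019,  0.    ]), 'tau': array([ -0.0013, -40.6506,  25.4528,   0.0101,  -0.    ,   0.    ]), 'tool_pos': array([ 0.1599, -0.4995,  0.2492]), 'ee_rot': array([[ 0.9524,  0.3049, -0.0006],
       [ 0.3049, -0.9524,  0.0017],
       [-0.    , -0.0018, -1.    ]]), 'contact_force': array([-0.3605, -1.0779, -0.3162]), 'ft_torque': array([ 0.0176, -0.0137, -0.0064]), 'gripper_force': 0.0, 'width': 1.0020316314163142}
```

View pics/top0.png

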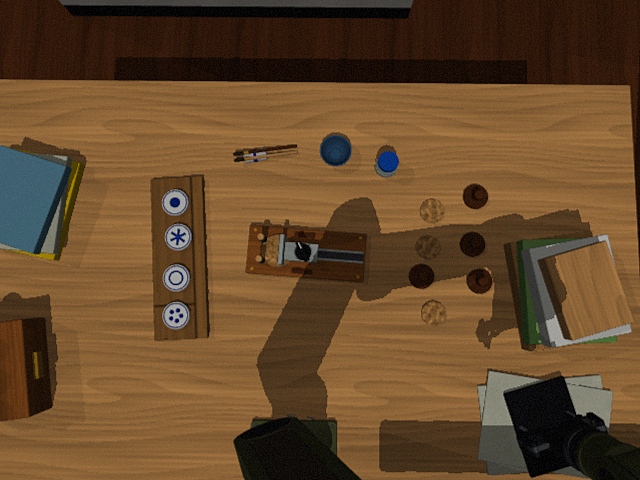

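View pics/side0.png

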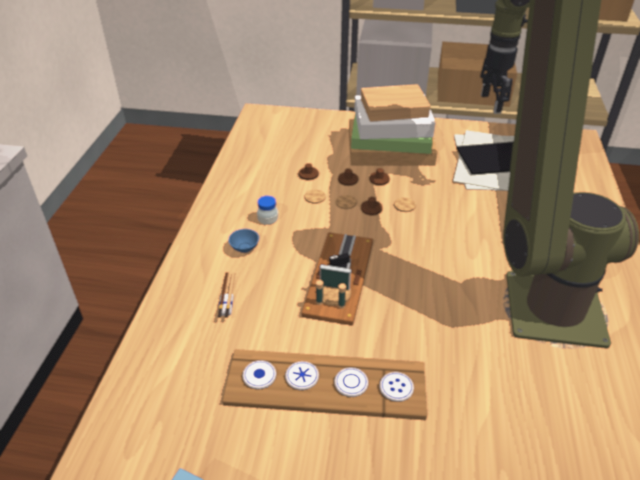

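The top view shows the coasters on the ware board at (175,202) spot, (178,237) star, (176,278) ring and (176,316) dots. The corks are at (432,210), (428,247) and (433,312).

Cover look-alikes are at (475,196), (472,244), (421,276) and (480,281). Image left is the robot's left (+y), so I choose (421,276). The crop below checks this.

```bash
cat > h.py <<'E'
import numpy as np,cv2
from workcell import robot
np.set_printoptions(precision=4,suppress=True)
def ray(n,uv):
    c=robot.camera_model(n);T=np.array(c["world_to_cam"]);R,t=T[:3,:3],T[:3,3]
    d=np.array([(uv[0]-c["cx"])/c["fx"],-(uv[1]-c["cy"])/c["fy"],-1.])
    return -R.T@t,R.T@d
def p2w(n,uv,z):
    o,d=ray(n,uv);return o+d*(z-o[2])/d[2]
def w2p(n,P):
    c=robot.camera_model(n);T=np.array(c["world_to_cam"]);q=T[:3,:3]@np.asarray(P)+T[:3,3]
    return np.array([c["cx"]+c["fx"]*q[0]/-q[2],c["cy"]-c["fy"]*q[1]/-q[2]])
def rect(n,img,ctr,z,half,s=0.0005):
    "ortho view of plane z, x up, y left; px = s m"
    N=int(2*half/s)
    P=lambda i,j:w2p(n,[ctr[0]+half-j*s,ctr[1]+half-i*s,z])
    src=np.float32([P(0,0),P(N,0),P(N,N),P(0,N)]);dst=np.float32([[0,0],[N,0],[N,N],[0,N]])
    return cv2.warpPerspective(img,cv2.getPerspectiveTransform(src,dst),(N,N),flags=cv2.INTER_CUBIC)
E
python3 - <<'E'
from h import *
t=cv2.imread("pics/top0.png");s=cv2.imread("pics/side0.png")
for n,uv,z in[("c1",(176,278),.028),("c2",(176,316),.028),("c3",(178,237),.028),("c4",(175,202),.028),("k",(432,210),.007),("k",(428,247),.007),("k",(433,312),.007),("cov",(421,276),.01),("knob",(301,252),.076)]: print(n,p2w("top",uv,z))
a=cv2.resize(t[215:290,240:375],None,fx=4,fy=4,interpolation=3)
b=cv2.resize(s[225:330,295:380],None,fx=3,fy=3,interpolation=3)
c=cv2.resize(t[180:330,400:500],None,fx=2,fy=2,interpolation=3)
d=cv2.resize(t[190:335,145:215],None,fx=2,fy=2,interpolation=3)
o=np.zeros((600,800,3),np.uint8)
o[:300,:540]=a;o[:315,543:798]=b;o[300:600,:200]=c;o[305:595,210:350]=d
o[320:,360:]=cv2.resize(cv2.convertScaleAbs(t[222:278,268:356],alpha=1.8,beta=20),(440,280),interpolation=3)
cv2.imwrite("pics/crop.png",o)
E
```

```text
c1 [0.4403 0.2914 0.028 ]
c2 [0.3491 0.2875 0.028 ]
c3 [0.5404 0.2908 0.028 ]
c4 [0.6271 0.3019 0.028 ]
k [ 0.618  -0.3347  0.007 ]
k [ 0.5252 -0.3239  0.007 ]
k [ 0.3659 -0.3346  0.007 ]
cov [ 0.4532 -0.3055  0.01  ]
knob [ 0.5032 -0.0132  0.076 ]
```

View pics/crop.png

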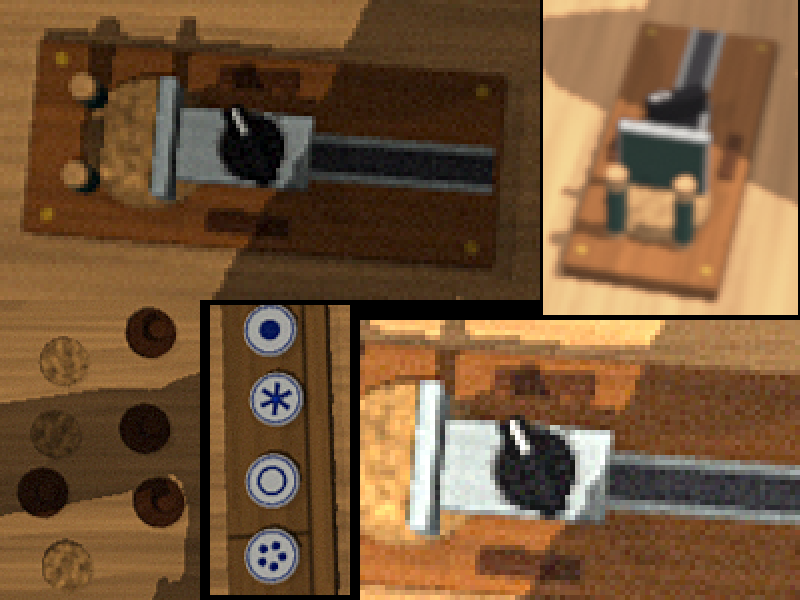

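The crop confirms the cover choice: (421,276) is a dark disc with a knob, and it is the leftmost of the four. The knob bar runs from about (298,242) to (308,261) in the top image. The carrier's posts are on the left side (+y), and the stop stands over the plate. Next I fit the carrier and loosen the knob.

```bash
cat >> h.py <<'E'
def Rd(a): return np.array([[-np.sin(a),np.cos(a),0],[np.cos(a),np.sin(a),0],[0,0,-1.]])
def go(p,a,flip=None):
    "ptp, choosing the half turn with the smaller wrist angle"
    best=None
    for k in(-1,0,1):
        q=robot.ik(p,Rd(a+k*np.pi))
        if q is None: continue
        c=abs(q[5])
        if best is None or c<best[0]: best=(c,a+k*np.pi)
    robot.move_ptp(p,Rd(best[1]));return best[1]
def F(): return np.array(robot.get_obs()["contact_force"])
def tp(): return np.array(robot.get_obs()["tool_pos"])
def rigid(A,B):
    "2D rigid A->B: yaw, t"
    a,b=A-A.mean(0),B-B.mean(0);th=np.arctan2((a[:,0]*b[:,1]-a[:,1]*b[:,0]).sum(),(a*b).sum())
    R=np.array([[np.cos(th),-np.sin(th)],[np.sin(th),np.cos(th)]]);t=B.mean(0)-R@A.mean(0)
    return th,t,B-(A@R.T+t)
E
python3 - <<'E'
from h import *
A=np.array([[75,-60],[75,60],[-215,60],[-215,-60]])/1000 
# crop corners: upper-left is world +x => carrier y=-60
px=np.array([[43,40],[22,232],[492,268],[508,75]])/4+[240,215]
B=np.array([p2w("top",q,.018)[:2] for q in px]); print(rigid(A,B))
th,t,_=rigid(A,B)
# side view corners: top-left(far,+x), top-right ,bottom-right,bottom-left
ps=np.array([[563,265],[716,293],[777,42],[640,24]],float);ps=(ps-[543,0])/3+[295,225]
B2=np.array([p2w("side",q,.018)[:2] for q in ps]);print(rigid(A,B2))
k=p2w("top",np.array([252,147])/4+[240,215],.076);u=np.array([np.cos(th),np.sin(th)])
print("knob",k,"along",(k[:2]-t)@u,(k[:2]-t)@[-u[1],u[0]])
e1,e2=[p2w("top",np.array(q)/4+[240,215],.079)[:2] for q in([232,107],[272,185])];d=e1-e2;print("bar",np.arctan2(d[1],d[0]),np.linalg.norm(d),(e1+e2)/2)
E
```

```text
(np.float64(1.5045602363369364), array([0.5096, 0.0461]), array([[-0.001 , -0.0019],
       [ 0.0002, -0.0003],
       [ 0.001 ,  0.0018],
       [-0.0002,  0.0004]]))
(np.float64(1.506090810031975), array([0.5058, 0.0514]), array([[-0.0018, -0.0021],
       [ 0.0016, -0.0001],
       [ 0.0002, -0.0001],
       [-0.0001,  0.0022]]))
knob [ 0.5039 -0.0178  0.076 ] along -0.06414515806293362 0.0014997008287579855
bar 0.4882434161459151 0.05139199977167631 [ 0.5043 -0.0179]
```

Run:
```python
from h import *
a=0.488+np.pi/2
robot.gripper_to(0.45,30)
a=go([.504,-.018,.16],a)
robot.servo_line([.504,-.018,.11],v=.1)
robot.servo_line([.504,-.018,.077],v=.04); print(F())
robot.gripper_to(0,40); o=robot.get_obs();print(a,o["joints"],tp(),o["width"],o["gripper_force"],o["contact_force"],o["ft_torque"])
p=tp()
for i in range(1,6):
    robot.servo_line(p,rot=Rd(a+.19*i),v=.05);robot.dwell(.1);o=robot.get_obs();print(i,o["ft_torque"],o["contact_force"],o["joints"][5])
cv2.imwrite("pics/k1.png",robot.grab_frame("top"))
```

```text
[-0.7134  0.2317 -0.3219]
2.0587963267948965 [-0.0353  0.3649 -0.4788  0.7271  0.0017 -0.5236] [ 0.5038 -0.0173  0.0775] 0.15240791130412334 40.754016637802124 [-1.6841  3.3813  4.2171] [ 0.533   0.3723 -0.04  ]
1 [0.1487 0.024  0.1895] [ 0.1656  1.9974 -0.0902] -0.7106543130959107
2 [ 0.0343 -0.1585  0.0736] [ 0.6655 -0.2465 -0.5728] -0.9000364279219398
3 [-0.1528 -0.3214  0.0466] [ 2.1291 -0.0128 -2.0621] -1.089875055358091
4 [-0.274  -0.5965  0.1   ] [ 2.2175 -1.5743 -4.2883] -1.2798804275457878
5 [-0.2996 -0.8975  0.0651] [ 4.4044 -1.8233 -6.8838] -1.469879173680757
```

Run:
```python
from h import *
u=-np.array([.0657,.9978,0]);p=tp();f0=F()
p0=p.copy()
for i in range(1,28):
    s=.015*i if i<5 else .06+.004*(i-4)
    robot.servo_line(p0+u*s,v=.06);f=(F()-f0)@u; 
    if i%3==0 or -f>3: print(round(s,3),round(f,2),F())
    if -f>7: break
o=robot.get_obs();print(tp(),(tp()-p0)@u,o["width"])
cv2.imwrite("pics/k2.png",robot.grab_frame("top"))
```

```text
0.045 0.07 [ 4.0739 -0.9624 -4.9466]
0.068 0.08 [ 3.2774 -0.9229 -5.4484]
0.08 0.24 [ 3.4536 -1.098  -4.8933]
0.092 0.41 [ 2.9744 -1.2302 -3.6384]
0.1 -8.44 [ 3.2685  7.6208 -3.4087]
[ 0.4978 -0.1145  0.0774] 0.09735623987597614 0.15622147463422126
```

Run:
```python
import cv2
t=cv2.imread("pics/k2.png");cv2.imwrite("pics/k2c.png",cv2.resize(t[205:300,235:385],None,fx=5,fy=5,interpolation=3))
```

```text
(no output)
```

View pics/k2c.png

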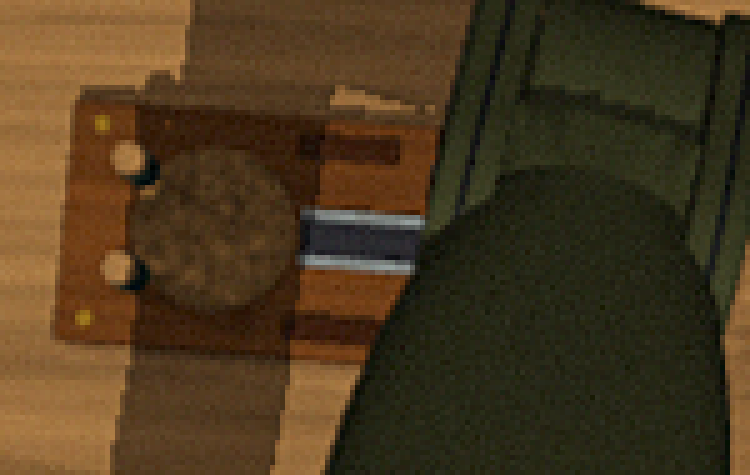

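The plate is clear, centred at about (278,250.6) in the top image, and the stop is back against its end. I release the knob, then detect all the discs.

```bash
cat >> h.py <<'E'
PL=np.array([.5085,.0455]); TH=1.505
G={"c1":(.4403,.2914,.028,33),"c2":(.3491,.2875,.028,33),"c3":(.5404,.2908,.028,33),"c4":(.6271,.3019,.028,33),"k1":(.618,-.3347,.007,30),"k2":(.5252,-.3239,.007,30),"k3":(.3659,-.3346,.007,30),"cov":(.4532,-.3055,.01,31)}
def find(img,x,y,z,r,half=.06,n="top"):
    im=rect(n,img,(x,y),z,half);g=cv2.GaussianBlur(im,(0,0),1.5).astype(np.float32);N=im.shape[0]
    gx=cv2.Sobel(g,5,1,0).sum(2);gy=cv2.Sobel(g,5,0,1).sum(2);m=np.hypot(gx,gy)+1e-6;w=np.minimum(m,np.percentile(m,95))
    acc=np.zeros((N,N),np.float32);vv,uu=np.mgrid[:N,:N]
    for sg in(1,-1):
        for rr in(2*r-1,2*r,2*r+1):
            a=np.rint(uu+sg*rr*gx/m).astype(int);b=np.rint(vv+sg*rr*gy/m).astype(int);k=(a>=0)&(a<N)&(b>=0)&(b<N)
            np.add.at(acc,(b[k],a[k]),w[k])
    acc=cv2.GaussianBlur(acc,(0,0),2.5);_,mx,_,(i,j)=cv2.minMaxLoc(acc)
    cv2.circle(im,(i,j),2*r,(0,0,255),1);cv2.circle(im,(i,j),2,(0,0,255),-1)
    return np.array([x+half-j*.0005,y+half-i*.0005]),im
E
python3 - <<'E'
from h import *
print(p2w("top",np.array([215,228])/5+[235,205],.024))
p=tp();robot.gripper_to(.45);robot.servo_line(p+[0,.003,0],v=.03);robot.servo_line(p+[0,.003,.12],v=.15)
img=robot.grab_frame("top");cv2.imwrite("pics/t1.png",img)
ims=[]
for k,g in G.items():
    c,im=find(img,*g);print(k,c);ims.append(cv2.resize(im,(200,200)))
cv2.imwrite("pics/det.png",np.vstack([np.hstack(ims[:4]),np.hstack(ims[4:])]))
E
```

```text
[0.5103 0.0457 0.024 ]
c1 [0.4413 0.2919]
c2 [0.3511 0.289 ]
c3 [0.5414 0.2913]
c4 [0.6276 0.3034]
k1 [ 0.6155 -0.3337]
k2 [ 0.5262 -0.3204]
k3 [ 0.3654 -0.3331]
cov [ 0.4542 -0.305 ]
```

View pics/det.png

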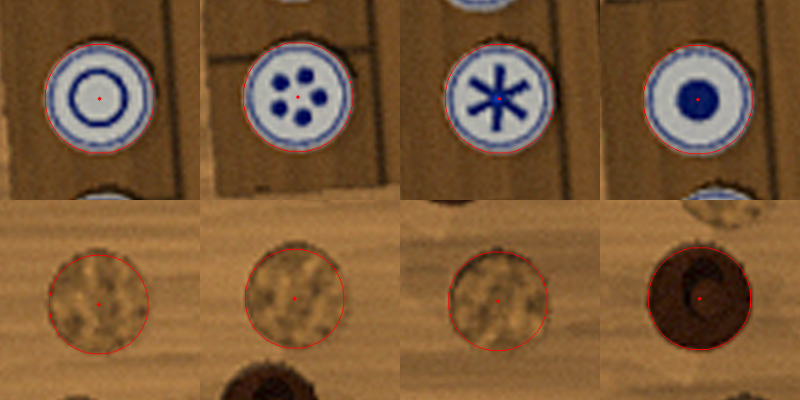

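All eight detections sit squarely on their discs. Next I pick the first coaster, c2 (dots), and probe the fingertip height on the board.

Run:
```python
from h import *
x,y=.3511,.289
robot.gripper_to(.94,60)
robot.servo_line([.45,.05,.22],v=.3)
a=go([x,y,.10],np.pi/2); print(a,robot.get_obs()["joints"])
robot.dwell(.2);f0=F()
z=.045;robot.servo_line([x,y,z],v=.08)
while z>.018:
    z-=.0015;robot.servo_line([x,y,z],v=.03);f=F()-f0
    if f[2]>3: break
print("contact z",z,tp(),f)
zc=tp()[2]
robot.servo_line([x,y,zc+.008],v=.04)
robot.gripper_to(0,60);o=robot.get_obs();print(o["width"],o["gripper_force"],o["contact_force"],tp())
robot.servo_line([x,y,zc+.012],v=.03);print(F()-f0)
robot.servo_line([x,y,.15],v=.15);o=robot.get_obs();print(o["width"],o["gripper_force"],F()-f0)
cv2.imwrite("pics/p1.png",robot.grab_frame("side"))
```

```text
1.5707963267948966 [ 0.6871  0.2658 -0.5608  0.7439 -0.0002  0.6882]
contact z 0.02399999999999998 [0.3513 0.2892 0.0255] [-4.4146 -1.7974 17.2243]
0.7417023941134945 63.151599168777466 [-1.5262 -1.4567  9.0158] [0.351  0.2888 0.034 ]
[-1.0763  0.5995 -1.1276]
0.735746410198533 65.61959266662598 [-0.7032  0.6979 -0.2082]
```

```bash
cat >> h.py <<'E'
PL=np.array([.5093,.0455]); HOME=[.498,-.125,.22]
def down(p,z0,zmin,thr=3,st=.001):
    robot.servo_line([*p,z0],v=.08);robot.dwell(.15);f0=F()[2];z=z0
    while z>zmin:
        z-=st;robot.servo_line([*p,z],v=.025)
        if F()[2]-f0>thr: break
    return tp()[2],F()[2]-f0
def pick(p,yaw,z,op=.94,gf=60,zl=.15):
    robot.gripper_to(op,gf);a=go([*p,zl],yaw);robot.servo_line([*p,z+.02],v=.15);robot.servo_line([*p,z],v=.05)
    robot.gripper_to(0,gf);o=robot.get_obs();print("grip",o["width"],o["gripper_force"],o["contact_force"],o["tool_pos"])
    robot.servo_line([*p,z+.01],v=.04);robot.servo_line([*p,zl],v=.2);print("held",robot.get_obs()["width"])
def place(z,p=None,op=.94,zl=.17):
    p=PL if p is None else p
    go([*p,zl],TH+np.pi/2);print("held",robot.get_obs()["width"])
    print("down",down(p,z+.006,z-.004),"expected",z)
    robot.gripper_to(op);q=tp();robot.servo_line([*q[:2],q[2]+.03],v=.05);robot.servo_line([*p,zl+.03],v=.2)
def look(name,keys,zp,r=33):
    robot.move_ptp(HOME,Rd(TH+np.pi/2-np.pi)) if False else go(HOME,TH+np.pi/2)
    img=robot.grab_frame("top");cv2.imwrite(f"pics/{name}.png",img)
    ims=[]
    c,im=find(img,*PL,zp,r,.07);print("stack top",c,"carrier off mm",1000*((c-PL)@np.array([[np.cos(TH),-np.sin(TH)],[np.sin(TH),np.cos(TH)]])));ims.append(cv2.resize(im,(400,400)))
    for k in keys:
        c,im=find(img,*G[k]);print(k,c,"moved",np.round(1000*(c-G[k][:2]),1));ims.append(cv2.resize(im,(400,400)))
    cv2.imwrite(f"pics/{name}_d.png",np.hstack(ims[:2]))
E
python3 - <<'E'
from h import *
place(.040)
look("s1",["k1","k2","k3","cov","c1","c3","c4"],.034)
E
```

```text
held 0.7349224454728218
down (np.float64(0.04001633400852453), np.float64(10.062130963392097)) expected 0.04
stack top [0.5113 0.045 ] carrier off mm [-0.3674 -2.0285]
k1 [ 0.6195 -0.3327] moved [1.5 2. ]
k2 [ 0.5262 -0.3209] moved [1. 3.]
k3 [ 0.3649 -0.3341] moved [-1.   0.5]
cov [ 0.4542 -0.305 ] moved [1.  0.5]
c1 [0.4413 0.2919] moved [1.  0.5]
c3 [0.5419 0.2918] moved [1.5 1. ]
c4 [0.6271 0.3034] moved [0.  1.5]
```

View pics/s1_d.png

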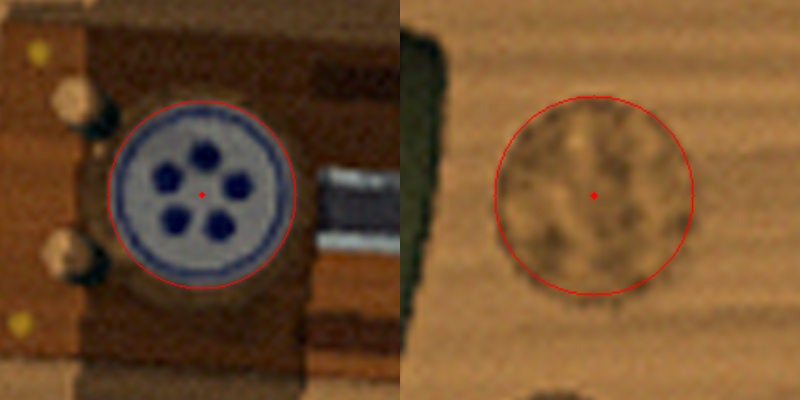

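Run:
```python
from h import *
for n in("k2","s1"):
    img=cv2.imread(f"pics/{n}.png")
    for r in(39,40,41): print(n,r,find(img,.51,.0457,.024,r,.06)[0])
    u=np.array([np.cos(TH),np.sin(TH)]);v=np.array([-u[1],u[0]])
    P=[find(img,*(np.array([.51,.0457])+.037*u+s*.026*v),.084,8,.025)[0] for s in(1,-1)]
    m=(P[0]+P[1])/2;d=P[0]-P[1];print("posts",P,np.linalg.norm(d),"centre",m-.037*u,"yaw",np.arctan2(d[1],d[0])-np.pi/2)
```

```text
k2 39 [0.511  0.0457]
k2 40 [0.5115 0.0462]
k2 41 [0.51   0.0492]
posts [array([0.4875, 0.0868]), array([0.5384, 0.0824])] 0.051078987036998175 centre [0.5105 0.0477] yaw 1.484176134864239
s1 39 [0.512  0.0522]
s1 40 [0.5135 0.0532]
s1 41 [0.514  0.0547]
posts [array([0.4875, 0.0853]), array([0.5389, 0.0834])] 0.05142329914344249 centre [0.5108 0.0475] yaw 1.5334710955175512
```

The first coaster is centred to within about 1.5 mm relative to the plate and posts. Next come cork k1 and coaster c4.

```bash
cat >> h.py <<'E'
PL=np.array([.5092,.0455])
def locate(k,tol=.006):
    img=robot.grab_frame("top");c=find(img,*G[k])[0];d=c-G[k][:2]
    print(k,c,np.round(d*1000,1))
    if np.abs(d).max()>tol: cv2.imwrite("pics/bad.png",img);raise SystemExit("moved?")
    return c-[.001,.001]
def cork(k,yaw,zs):
    p=locate(k);pick(p,yaw,.0165,op=.85,gf=40,zl=.12)
    if robot.get_obs()["width"]<.6: raise SystemExit("lost")
    place(zs+.0165,op=.85)
def coaster(k,zs):
    p=locate(k);pick(p,np.pi/2,.034,gf=60)
    if robot.get_obs()["width"]<.65: raise SystemExit("lost")
    place(zs+.016)
E
python3 - <<'E'
from h import *
cork("k1",0.,.034);look("s2",[],.041,30)
coaster("c4",.041);look("s3",["c1","c3","k2","k3","cov"],.051)
a=cv2.imread("pics/s2_d.png");b=cv2.imread("pics/s3_d.png");cv2.imwrite("pics/v1.png",np.hstack([a[:,:400],b[:,:400]]))
print(robot.get_obs()["clock"])
E
```

```text
k1 [ 0.619  -0.3332] [1.  1.5]
grip 0.6718610270981219 42.81849145889282 [ 0.3047 -0.0549  3.0401] [ 0.6186 -0.3345  0.0173]
held 0.6705714870805239
held 0.6676742339967991
down (np.float64(0.051231389143764294), np.float64(6.9819966376281295)) expected 0.0505
stack top [0.5127 0.0425] carrier off mm [-2.7634 -3.6897]
c4 [0.6271 0.3034] [0.  1.5]
grip 0.7331610001365074 65.73980569839478 [ 0.5176 -0.0389  4.5757] [0.6268 0.3028 0.0352]
held 0.7331735434956752
held 0.7346909024669421
down (np.float64(0.058092878244579316), np.float64(10.134143475389259)) expected 0.057
stack top [0.5102 0.045 ] carrier off mm [-0.4332 -1.0307]
c1 [0.4413 0.2924] moved [1. 1.]
c3 [0.5414 0.2913] moved [1.  0.5]
k2 [ 0.5267 -0.3204] moved [1.5 3.5]
k3 [ 0.3649 -0.3351] moved [-1.  -0.5]
cov [ 0.4542 -0.305 ] moved [1.  0.5]
59.1333
```

View pics/v1.png

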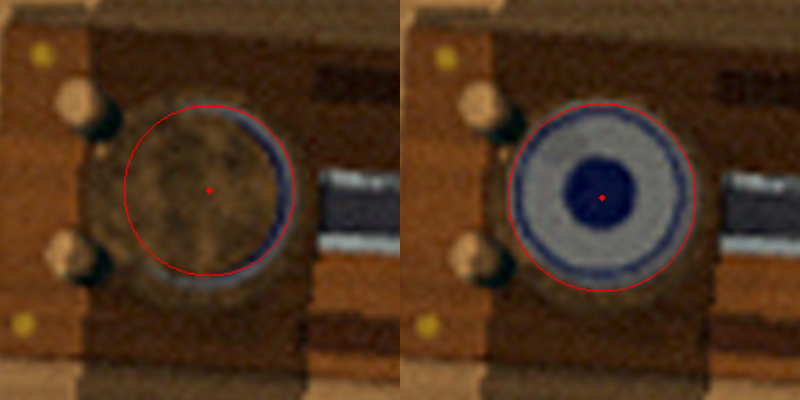

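In the left crop, cork k1 sits about 4.7 mm toward the posts: the rim shows on the right, with the cork edge at x≈273 and the coaster edge at x≈296. I mend it now by setting c4 aside on the table, shifting the cork, and putting c4 back. For the remaining corks I'll regrip in two directions so they are centred both ways.

```bash
cat >> h.py <<'E'
U=np.array([np.cos(TH),np.sin(TH)])
clk=lambda:robot.get_obs()["clock"]
E
python3 - <<'E'
from h import *
print(clk())
pick(PL,TH+np.pi/2,.0572,zl=.13); print(clk())
S=np.array([.38,.05])
robot.servo_line([*S,.10],v=.25);print(down(S,.021,.013));print(clk())
robot.gripper_to(.94);robot.servo_line([*S,.13],v=.2)
img=robot.grab_frame("top");cv2.imwrite("pics/s4.png",img)
robot.gripper_to(.85,40)
robot.servo_line([*PL,.13],v=.25);robot.servo_line([*PL,.0512],v=.08);robot.gripper_to(0,40);print(robot.get_obs()["width"])
q=PL-.0047*U
robot.servo_line([*PL,.056],v=.03);robot.servo_line([*q,.056],v=.03);print(down(q,.054,.049,st=.001))
robot.gripper_to(.85);robot.servo_line([*q,.12],v=.15);print(clk())
# view
go(HOME,TH+np.pi/2);img=robot.grab_frame("top")
c,im=find(img,*PL,.041,30,.07);cv2.imwrite("pics/s5_d.png",cv2.resize(im,(400,400)));print(c,clk())
E
```

```text
59.1333
grip 0.7345969325402573 63.75296473503113 [-1.7197  0.1283  6.2589] [0.5095 0.0455 0.0583]
held 0.733630877137838
63.9667
(np.float64(0.017256680392537804), np.float64(4.963305968837954))
66.9417
0.6685883680780277
(np.float64(0.05251473194393483), np.float64(6.247438242546472))
72.7917
[0.5137 0.044 ] 75.2333
```

View pics/s5_d.png

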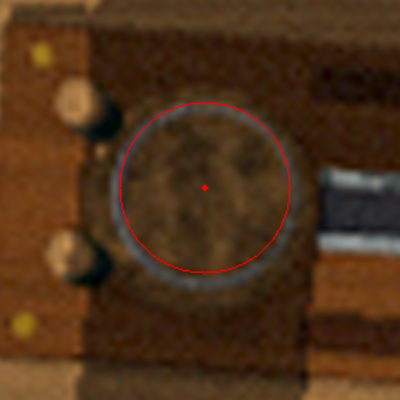

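The cork is now centred, with the rim showing evenly all round. Next I put c4 back, then add k2 with the two-way regrip, then c3.

```bash
cat >> h.py <<'E'
def place(z,p=None,op=.94,zl=.15):
    p=PL if p is None else p
    go([*p,zl],TH+np.pi/2);w=robot.get_obs()["width"]
    if w<.6: raise SystemExit("lost")
    print("down",down(p,z+.004,z-.004),"expected",z)
    robot.gripper_to(op);q=tp();robot.servo_line([*q[:2],q[2]+.025],v=.06);robot.servo_line([*p,zl+.03],v=.25)
def cork2(k,spot,zs):
    p=locate(k);pick(p,np.pi/2,.0165,op=.85,gf=40,zl=.06)
    robot.servo_line([*spot,.04],v=.2);robot.servo_line([*spot,.017],v=.06)
    robot.gripper_to(.85);robot.servo_line([*spot,.06],v=.2);pick(spot,TH+np.pi/2,.0165,op=.85,gf=40,zl=.06)
    robot.servo_line([*spot,.12],v=.25)
    place(zs+.0165,op=.85)
E
python3 - <<'E'
from h import *
S=np.array([.38,.05])
robot.gripper_to(.94,60);go([*S,.10],TH+np.pi/2);pick(S,TH+np.pi/2,.0165,zl=.13);place(.041+.0165);print(clk())
look("s6",["k2"],.051);cork2("k2",np.array([.526,-.235]),.051);print(clk())
look("s7",["c3"],.058,30)
coaster("c3",.058);print(clk());look("s8",["c1","k3","cov"],.068);print(clk())
a,b,c=[cv2.imread(f"pics/{n}_d.png")[:,:400] for n in("s6","s7","s8")];cv2.imwrite("pics/v2.png",cv2.resize(np.hstack([a,b,c]),(798,266)))
E
```

```text
grip 0.7296791320604757 62.31006145477295 [-2.8945  0.4168 11.9711] [0.3801 0.05   0.0175]
held 0.7330756311175278
down (np.float64(0.05857588092587171), np.float64(9.476170746873162)) expected 0.0575
85.425
stack top [0.5107 0.045 ] carrier off mm [-0.4003 -1.5296]
k2 [ 0.5292 -0.3204] moved [4.  3.5]
k2 [ 0.5292 -0.3214] [4.  2.5]
grip 0.6697616812954742 41.90349340438843 [-1.4896  0.1797  5.5238] [ 0.5285 -0.3226  0.0173]
held 0.6743621642321652
grip 0.6738269062923647 41.826379895210266 [-1.6567  0.4314  5.5491] [ 0.5262 -0.2351  0.0173]
held 0.6743760818610901
down (np.float64(0.06828444160582342), np.float64(5.673879068775129)) expected 0.0675
103.3417
stack top [0.5117 0.0455] carrier off mm [ 0.1644 -2.4946]
c3 [0.5414 0.2918] moved [1. 1.]
c3 [0.5414 0.2913] [1.  0.5]
grip 0.7374758214635335 64.74252104759216 [-1.9714 -0.4147  5.1709] [0.5408 0.2906 0.0351]
held 0.7391195820702318
down (np.float64(0.075022401433258), np.float64(8.782985219604925)) expected 0.07400000000000001
115.5917
stack top [0.5112 0.0455] carrier off mm [ 0.1315 -1.9957]
c1 [0.4418 0.2924] moved [1.5 1. ]
k3 [ 0.3644 -0.3336] moved [-1.5  1. ]
cov [ 0.4542 -0.305 ] moved [1.  0.5]
118.025
```

View pics/v2.png

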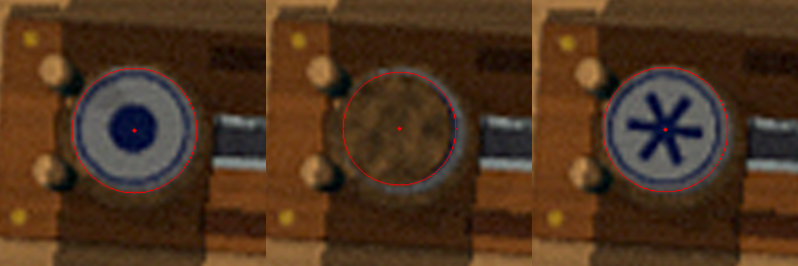

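Run:
```python
import h
from h import *
P0=PL.copy();h.PL=P0-.0015*U
cork2("k3",np.array([.5,-.235]),.068);print(clk())
h.PL=P0+.0005*U
coaster("c1",.075);print(clk());h.PL=P0;look("s9",["cov"],.085);print(clk())
```

```text
k3 [ 0.3659 -0.3336] [0. 1.]
grip 0.6713392200418633 41.445332765579224 [-1.9454  0.8699  5.0661] [ 0.3651 -0.3348  0.0173]
held 0.6683725361551033
grip 0.6696478812382187 41.69640004634857 [-0.6897  0.7315  4.1656] [ 0.5003 -0.2351  0.0172]
held 0.6689305996964221
down (np.float64(0.08483376420336777), np.float64(3.8608815934908667)) expected 0.0845
133.7583
c1 [0.4418 0.2924] [1.5 1. ]
grip 0.7343102807043707 63.82471203804016 [-1.4479 -0.9098  6.2224] [0.441  0.2915 0.035 ]
held 0.7343431467763738
down (np.float64(0.09201218585324239), np.float64(7.840940016748925)) expected 0.091
143.55
stack top [0.5117 0.0455] carrier off mm [ 0.1644 -2.4946]
cov [ 0.4607 -0.2795] moved [ 7.5 26. ]
145.9833
```

View pics/s9_d.png

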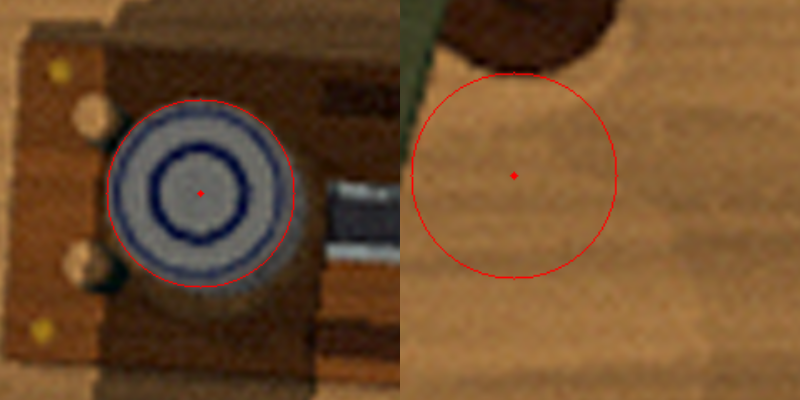

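The cover has been shifted to about (0.509, -0.285); the dark disc shows at the top of the right crop. The stack is well centred. I relocate the cover and check it upright before gripping.

Run:
```python
from h import *
img=cv2.imread("pics/s9.png");c,im=find(img,.509,-.285,.01,31,.06);print(c)
c2,im2=find(img,*c,.036,12,.04);print("knob",c2)
o=np.hstack([cv2.resize(im,(400,400)),cv2.resize(img[170:330,390:520],(400,400))]);cv2.imwrite("pics/cov.png",o)
```

```text
[ 0.522 -0.282]
knob [ 0.537  -0.2865]
```

View pics/cov.png

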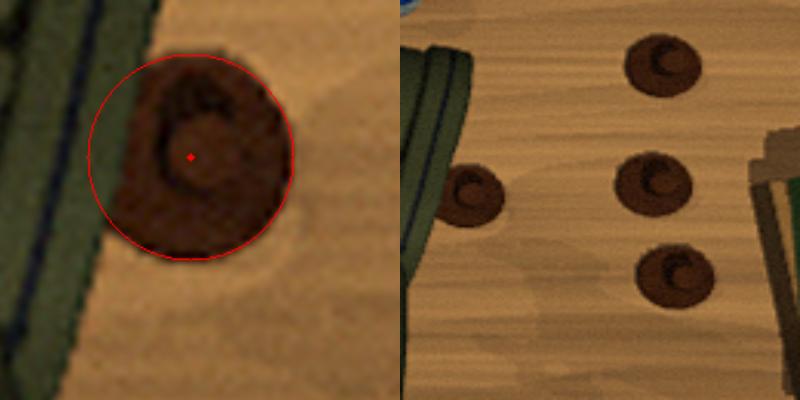

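Run:
```python
from h import *
p=np.array([.521,-.283])
robot.gripper_to(.6,30);go([*p,.09],np.pi/2);robot.servo_line([*p,.031],v=.1);print(F());robot.gripper_to(0,30);print(robot.get_obs()["width"])
robot.gripper_to(.5);a=go([*p,.031],TH+np.pi/2);robot.gripper_to(0,60);w=robot.get_obs()["width"];print(w)
robot.servo_line([*p,.17],v=.25);print(robot.get_obs()["width"])
if w<.15: raise SystemExit("lost")
go([*PL,.17],TH+np.pi/2);print(robot.get_obs()["width"])
print(down(PL,.121,.112))
robot.gripper_to(.5);q=tp();robot.servo_line([*q[:2],.16],v=.15)
print(clk());go(HOME,TH+np.pi/2)
img=robot.grab_frame("top");img2=robot.grab_frame("side");cv2.imwrite("pics/s10.png",img);print(clk())
print(find(img,*PL,.095,31,.06)[0])
cv2.imwrite("pics/fin1.png",np.hstack([cv2.resize(img[205:300,240:390],(400,253)),cv2.resize(img2[215:325,280:400],(276,253))]))
```

```text
[0.1209 0.1487 0.5576]
0.2663581962755674
0.2606345035303739
0.26131453442032393
0.2596078026900344
(np.float64(0.11615125278394636), np.float64(8.66892977642977))
157.3
159.7833
[0.5107 0.0475]
```

View pics/fin1.png

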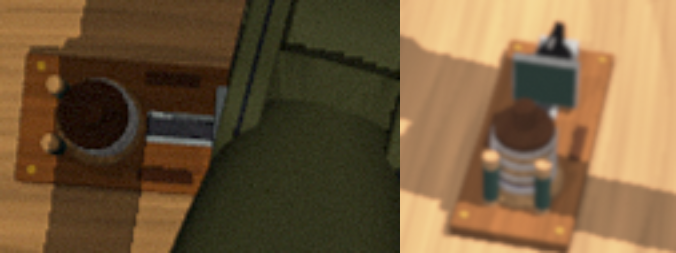

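The side view shows a complete, straight stack with the cover on top. Next I bring the stop up.

Run:
```python
from h import *
K=np.array([.4978,-.1145]);a=3.009
robot.gripper_to(.45,50);a=go([*K,.13],a);print(a,robot.get_obs()["joints"][5]);robot.servo_line([*K,.0775],v=.08);robot.gripper_to(0,50);print(robot.get_obs()["width"],F(),tp())
for s in(.03,.055,.064): robot.servo_line([*(K+s*U),.0775],v=.06)
robot.dwell(.2);g=lambda:np.mean([(robot.dwell(.03),F()[:2]@U)[1] for _ in range(4)])
L=[];s=.064
while s<.0745:
    s+=.0007;robot.servo_line([*(K+s*U),.0775],v=.02);L.append(round(g(),2))
    print(round(s,4),L[-1],round((tp()[:2]-K)@U,4))
    if len(L)>3 and L[-1]<np.median(L[:4])-1.0: break
img=robot.grab_frame("side");im2=robot.grab_frame("top");cv2.imwrite("pics/st.png",np.hstack([cv2.resize(img[215:325,290:390],(400,440)),cv2.resize(im2[205:300,240:340],(400,380))[:, :] if 0 else cv2.resize(im2[205:315,240:340],(400,440))]));print(clk(),find(im2,*PL,.095,31,.06)[0])
```

```text
6.1505926535897935 1.4766472677228992
0.15006140474157612 [-1.3107 -0.2494  6.3537] [ 0.4979 -0.1146  0.0783]
0.0647 -0.35 0.0646
0.0654 -0.83 0.0652
0.0661 -0.66 0.0659
0.0668 -0.73 0.0665
0.0675 -0.78 0.0672
0.0682 -0.72 0.068
0.0689 -0.77 0.0687
0.0696 -0.6 0.0694
0.0703 -1.34 0.0697
0.071 -3.25 0.0699
167.2583 [0.5147 0.0575]
```

View pics/st.png

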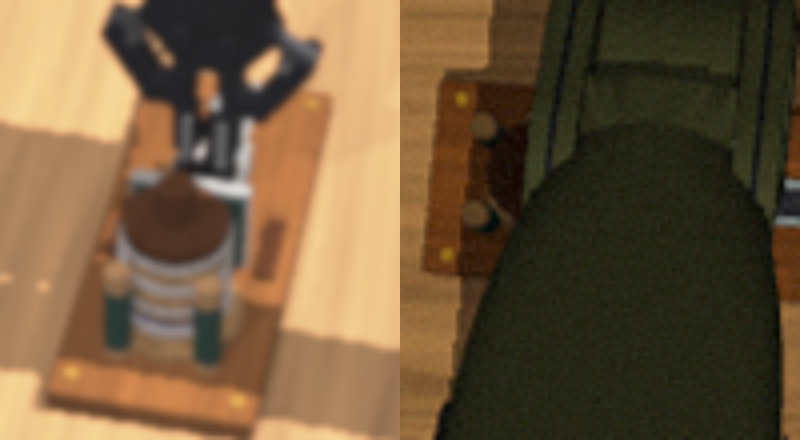

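The stop met the stack at about 69.7 mm of travel without moving it. Now I tighten the knob.

Run:
```python
from h import *
K=np.array([.4978,-.1145]);a=3.009+np.pi;p=[*(K+.0705*U),.0775]
robot.gripper_to(0,70)
for i in range(1,7):
    robot.servo_line(p,rot=Rd(a-.2*i),v=.05);robot.dwell(.05);o=robot.get_obs();print(i,o["ft_torque"],F()[:2]@U,(tp()[:2]-K)@U)
R=np.array(robot.get_obs()["ee_rot"]);print("yaw",np.arctan2(R[1,1],R[0,1]))
# probe clamp: light pull back
q=tp();f0=F()[:2]@U
robot.servo_line([*(q[:2]-.001*U),q[2]],v=.02);robot.dwell(.1);print("pull",F()[:2]@U-f0,(tp()-q)[:2]@U)
robot.servo_line(p,v=.02)
robot.gripper_to(.45);q=tp();robot.servo_line([q[0],q[1],.15],v=.15)
robot.servo_line([.47,-.2,.25],v=.25)
img=robot.grab_frame("top");s=robot.grab_frame("side");print(clk(),find(img,*PL,.095,31,.05)[0])
cv2.imwrite("pics/end.png",np.hstack([cv2.resize(img[205:300,240:345],(400,362)),cv2.resize(s[215:325,280:400],(395,362))]))
```

```text
1 [-0.3237  0.5208 -0.1062] -1.6834490843227088 0.0699266983425465
2 [-0.2677  0.6085 -0.1339] -2.0904659334911226 0.06998866796132437
3 [-0.1881  0.752  -0.148 ] -1.0417899120679883 0.0700842826072373
4 [-0.1493  0.7286 -0.1061] -1.063420561336256 0.07022919139458049
5 [ 0.0008  0.826  -0.0914] 0.38750664944732643 0.07042016851371366
6 [ 0.0976  0.8714 -0.0505] 0.648532780489979 0.07060717914196821
yaw -1.3324805050009745
pull 5.403084541536161 -0.0001535994145041727
172.475 [0.5112 0.0475]
```

View pics/end.png

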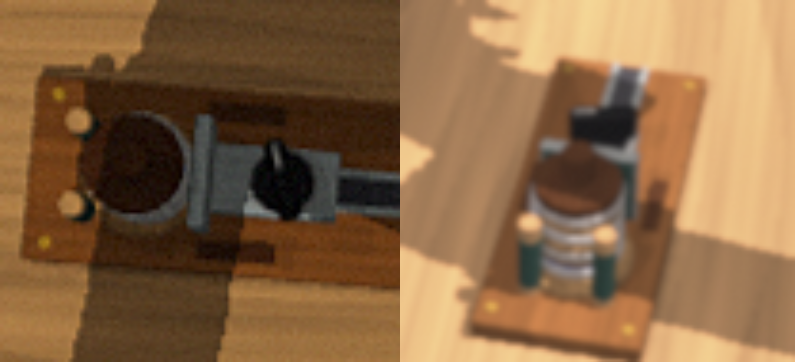

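The stop touches the stack, the knob is turned to about 1.3 rad (tight), and the cover is about 2 mm off the top coaster's centre. I hand in.

```bash
python3 -c "
from workcell import robot
print(robot.hand_in(),robot.get_obs()['clock'])"
```

```text
the job is handed in; nothing more can be done
the job is handed in; nothing more can be done
```

The job is handed in at about 172 s: all four coasters are stacked painted side up with corks between, covered and centred to about 2 mm by camera, the stop touches the stack, the knob is tight, and the jar, brush rest and bowl were never approached.

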